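Stand the toppled saline bottle back in its rack, gently

ROBOT

A 6-joint arm with a two-finger parallel gripper is mounted at the origin on the work surface. World frame = base frame: x ahead of the robot, y to its left, z up, the work surface at z = 0. Lengths are in m, angles in rad, forces in N, time in s.
With the tool pointing down it reaches from about 0.35 to 0.875 m from the base axis. Payload 15.5 kg.
Tool frame: the origin (TCP) lies on the mounting face of the last link; the fingertips stand 173 mm ahead of it and the grasp point (between the pads) lies 155 mm ahead of it; z points along the fingers, y is the line along which they close (so a half turn about z gives the same grasp; the last joint's range is limited). The gripper opens to 85 mm and grips with 20 to 120 N. Pads are 22 mm wide; open, the fingers measure 114 mm over their backs; the gripper's body (76 mm by 85 mm) begins 54 mm behind the grasp point. The pads swing forward as they close: fully open they stand 13 mm farther back than shut.
Start: joints at [-1.294, 0.494, 1.345, -0, 1.302, -0.096], TCP at [0.228, -0.582, 0.405] pointing down, gripper open.
Joint ranges: [-2.91, 2.91], [-0.82, 2.16], [0.22, 2.67], [-1.22, 4.37], [0.12, 2.79], [-3.08, 3.08]. Speed limits (rad/s): [1.89, 1.89, 2.57, 3.01, 3.01, 3.01].

INTERFACE

Orientations are given as a unit quaternion [w, x, y, z].
In Python, from bench import ctrl gives the robot as it stands.
- The arm moves only by the tool apply_moves, never from a script. Its argument "moves" is a list of rows, each a list of 5 numbers: the opening, from 0 (shut) to 1 (fully open), then the shift along the world's x, y, z scaled (see below), then the turn about the world's z scaled (see below). A call has 1 to 12 rows; each row shifts and turns the commanded pose from where the row before left it; what a row does not reach is not made up. The controller multiplies each number of a shift by 2.5 cm and each number of a turn by 4 degrees. A row lasts 1/12 s, in which the tool goes at most 41.7 mm and 7.16 degrees, less where a joint would pass 70% of its speed; a pose out of reach is approached as far as the arm can. A call with a number of a shift or a turn outside -1 to 1 is refused whole. A call with a gripper value outside its range is refused whole. The fingers move at their own pace and stop on an object; "grip_force" is the grip in N (left out, the last holds). Time passes only in rows, so rows that do not move let the fingers close. It gives the time, the measured TCP pose, the force, the opening and the grip force at its end, in the units of the state.
- ctrl.sense(): the state, without advancing time (a new reading comes with each control period).
- ctrl.camera(name): name is "scene" or "top"; returns a dict with "image" (480x640x3 uint8, blue, green, red), "z_map" (480x640 float32, m along the optical axis (not along the pixel's ray), 0 where there is no reading), "fov_y" (degrees; the focal length in pixels is half the picture's height over the tangent of half this angle, whatever the lens; pixels are square), "cx", "cy" (the principal point, pixels), "R" (3x3) and "t" (3): a world point X has camera coordinates R X + t. Camera axes: x right, y down, z forward; pixel columns grow to the right and rows downward; lengths in m; the calibration is good to about 2 mm. A picture is of the moment at which its call begins.
- ctrl.close_job(): hands the job in; it is judged then, once.
The state is a dict: "t": time; "joint_positions": joint angles; "qd": joint speeds; "effort": joint torques, N m; "eef_pos": TCP position; "tcp_rot": TCP orientation; "wrist_force": force on the tool from outside, world axes, zero at the start; "torque": the same for the moment, N m; "opening": finger opening in m; "finger_force": force on a finger pad.
Only numpy, scipy, OpenCV 4.12 (cv2) and the standard library are available. Lean on these libraries where they do the work, as an engineer would, in place of code of your own. Each camera call takes 0.05 s, during which the arm holds its last target. There are 200 camera calls.

TASK

One flat-sided saline bottle has toppled onto the table in front of the bottle rack. Pick it up with a gentle grip (its wall is thin), stand it upright, cap up, in the middle of the empty sprung step between the two containers in the rack, and let go. How high the step stands is not known, so feel for it: set the bottle down softly, neither pressing hard on the step nor letting the bottle drop, and leave everything else where it stands.

Things in the scene. Friction and masses are not known exactly. Their poses are not given: they have to be found in the camera images.
- bottle: The toppled bottle: white, flat-sided, 50 mm wide (its y), 38 mm thick (its x), 116 mm tall, then neck and round grey cap 30 mm across; 160 mm overall, 0.2 to 0.33 kg. Origin: centre of its base; z runs from base to cap. It starts lying on a broad side on the table (origin 19 mm up), cap within 30 degrees of +y. Thin wall: grip with 20 to 35 N a finger; over 50 N a finger dents it.
- rack: Bottle rack on the table, 120 mm deep (its x, away from the robot), 400 mm long (its y). Origin: centre of its underside. Two white ledges 110 x 130 mm, tops 60 mm above the table, centred 125 mm to either side along y, carry one container each. The 120 mm gap between them holds the black rubber step, 94 x 102 mm. More than 15 N on rack or step is too much.
- place (a point): Centre of the empty place, mid-rack, 12 mm above the table, below the step: tells where the bottle belongs in x and y, not the step's height. The step's top, level, stands anywhere from 26 to 62 mm above the table, set beforehand and not measured. It is sprung: gives 1 mm for each 2.5 N, up to 5 mm, then meets its stop. Axes as the rack's.
- twin: A standing bottle of the same make as the toppled one (50 x 38 mm, 160 mm tall) on one ledge of the rack, origin at the centre of its base. Leave alone.
- jar: A round white jar, 68 mm across and 135 mm tall, standing on the other ledge of the rack, origin at the centre of its base. Leave alone.
- lens_case: A flat grey lens case with two round lids, 65 x 110 x 26 mm, on the table on the left, origin at the centre of its underside. Leave alone.
- occluder: A flat black paddle, 150 mm handle and 80 mm disc, 10 mm thick, lying on the table on the right; origin under the middle of the handle. Leave alone.
- prism_bar: A clear bar 200 x 36 x 13 mm lying on the table on the left, origin at the centre of its underside. Leave alone.
- dropper: A small bottle 32 mm across and 70 mm tall standing on the table left of the rack, origin at the centre of its base. Leave alone.
- cup: A white cup 72 mm across and 90 mm tall standing on the table right of the rack, origin at the centre of its base. Leave alone.
Mind the look-alikes: they are no part of the job. What is shaped like the bottle but turquoise is not meant.

How it is judged:
At the end, for the whole second after the job is handed in: The bottle stands upright, cap up (within 0.06 rad), on the step, its base centre within 18 mm of the centre of the empty place, at rest and released; the things standing by are within 15 mm of where they were (horizontal distance between bottle and place below 0.018 m and angle between bottle's own z axis and vertical below 0.06 rad and contact force between bottle and rack above 0.5 N and height (world z) of bottle below 0.066 m and linear speed of bottle below 0.02 m/s and angular speed of bottle below 0.1 rad/s and contact force between the fingers and bottle below 0.05 N); the robot touches nothing.
It fails at once if the bottle's wall is squeezed or struck too hard by the fingers (more than about 50 N a finger, 100 N in all) (contact force between the fingers and bottle above 100 N).
It fails at once if the bottle is pressed or dropped onto the step or the rack with more than 15 N (contact force between bottle and rack above 15 N).
It fails at once if the bottle is dropped: not on the rack and no longer held (fingers under 2 N), it moves at more than 0.15 m/s (contact force between the fingers and bottle below 2 N and contact force between bottle and rack below 0.05 N and linear speed of bottle above 0.15 m/s).
It fails at once if a neighbour in the rack or another thing on the table is knocked or shifted by more than 15 mm (distance of any of twin, jar, lens_case, occluder, prism_bar, dropper, cup from where it was at the start of the episode above 0.015 m).
It also fails if it takes over 48 s, if anything falls off the work surface, if the arm or the gripper's body presses on something with over 40 N, if the wrist force passes 120 N, or if a joint passes its speed limit or range.

## Working session

There is one attempt and no reset: what is moved stays moved. The work goes in short steps, Python scripts to look and compute and a tool call to move; the robot and the scene stay as the last step left them, time stands still between calls to the robot, and variables do not carry over. Pictures are saved under pics/ and viewed, at most 10 in all, crops included, and the job is handed in when it is done.

Besides the shell and the picture viewer there is one more tool, called after ">>>" by a JSON object that holds its "method" and its "body". apply_moves: Moves the arm, as the interface text tells. Its arguments: {"type":"object","properties":{"moves":{"type":"array","items":{"type":"array","items":{"type":"number"}}},"grip_force":{"type":"number"}},"required":["moves"]}

```bash
mkdir -p pics
cat > h.py <<'E'
import numpy as np, cv2
from bench import ctrl
def pts(c):
    f=240/np.tan(np.radians(c["fov_y"])/2); z=c["z_map"]; v,u=np.mgrid[:480,:640]
    P=np.stack([(u-c["cx"])/f*z,(v-c["cy"])/f*z,z],-1)
    return np.where(z[...,None]>0,(P-c["t"])@c["R"],np.nan)
def ray(c,u,v,h):
    f=240/np.tan(np.radians(c["fov_y"])/2)
    d=np.array([(u-c["cx"])/f,(v-c["cy"])/f,1])@c["R"]; o=-c["R"].T@c["t"]
    return o+d*(h-o[2])/d[2]
E
python3 - <<'E'
from h import *
import pickle
for n in("top","scene"):
    c=ctrl.camera(n); c={k:np.array(v) if not np.isscalar(v) else v for k,v in c.items()}
    pickle.dump(c,open(n+".pkl","wb")); cv2.imwrite(f"pics/{n}0.png",c["image"])
    print(n,c["fov_y"],-c["R"].T@c["t"],c["R"][2],(c["z_map"]>0).mean())
print(ctrl.sense())
E
```

```text
top 55.31195668000226 [0.40923632 0.00784601 1.10744853] [ 0.06687189 -0.00418432 -0.9977528 ] 0.9960384114583334
scene 43.46161415882094 [ 1.4513364  -0.38397772  0.99368519] [-0.691429    0.28513538 -0.66379497] 0.9962272135416667
{'t': 0.1, 'joint_positions': array([-1.29353425e+00,  4.94172625e-01,  1.34604961e+00, -1.09725436e-05,
        1.30250162e+00, -9.55062170e-02]), 'qd': array([-0.00057849, -0.00268116, -0.00107931,  0.00013041, -0.00021345,
       -0.00043567]), 'effort': array([ 1.60338725e-03, -8.83595610e+01, -3.84564006e+01, -3.98796410e-04,
        5.24470961e-03, -2.48259823e-06]), 'eef_pos': array([ 0.22758655, -0.58196132,  0.40413433]), 'tcp_rot': array([-5.62784741e-04,  9.82680273e-01,  1.85308288e-01, -5.65970670e-05]), 'wrist_force': array([-0.47288034, -0.58977226,  0.68928899]), 'torque': array([ 0.04778857,  0.03419074, -0.00791933]), 'finger_force': 0.0, 'opening': 0.0852339066546997}
```

View pics/top0.png

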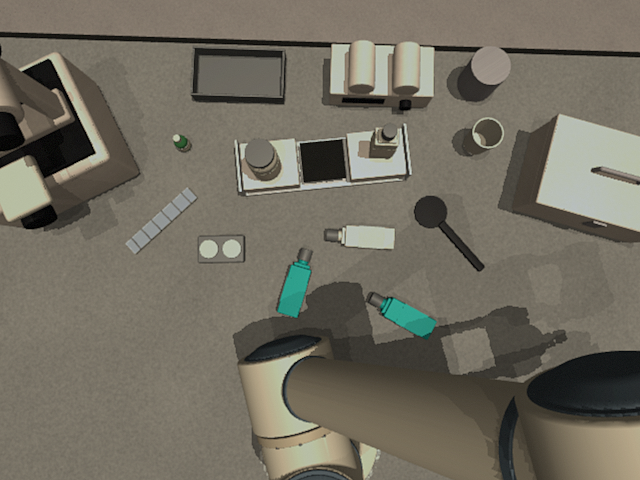

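View pics/scene0.png

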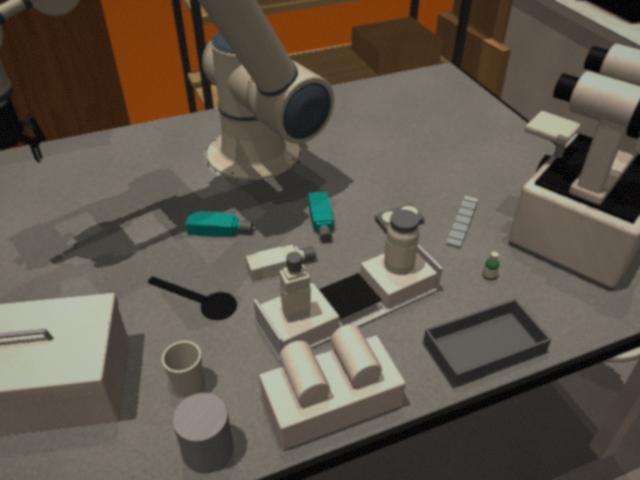

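Top view: white bottle at about (368,237) with its cap at (331,235). The black step is at (323,160), with the jar at left (262,158) and the twin at right (386,142). The turquoise look-alikes are nearer the robot. The scene view shows the bottle at (275,260) and the step at (350,295).

```bash
cat > m.py <<'E'
from h import *
import pickle
c=pickle.load(open("top.pkl","rb")); s=pickle.load(open("scene.pkl","rb"))
def blob(c,box,lo,hi,hsv=True):
    x0,y0,x1,y1=box; im=cv2.cvtColor(c["image"],cv2.COLOR_BGR2HSV)
    m=cv2.inRange(im,lo,hi); k=np.zeros_like(m); k[y0:y1,x0:x1]=m[y0:y1,x0:x1]
    n,l,st,ce=cv2.connectedComponentsWithStats(k); i=1+np.argmax(st[1:,4]); return l==i
P=pts(c);S=pts(s)
# bottle body, top view (depth-based height as mask aid)
b=blob(c,(318,215,405,260),(0,0,150),(180,70,255))
for nm,m,Q in(("body top",b,P),("body scene",blob(s,(235,235,300,285),(0,0,140),(180,70,255)),S)):
    q=Q[m]; q=q[np.isfinite(q[:,0])]; print(nm,m.sum(),np.nanpercentile(q,[2,50,98],axis=0).round(4).tolist())
# outline on plane z=.038
cn=max(cv2.findContours(b.astype(np.uint8),0,1)[0],key=cv2.contourArea)
w=np.array([ray(c,u,v,.038)[:2] for u,v in cn[:,0]],np.float32)
print("rect body",cv2.minAreaRect(w))
# all points standing above table near bottle from depth
h=(P[...,2]>.008)&(P[...,2]<.05); k=np.zeros_like(h);k[215:260,318:405]=h[215:260,318:405]
q=P[k]; print("all",len(q),q.min(0),q.max(0),cv2.minAreaRect(q[:,:2].astype(np.float32)))
# step: black region
for nm,cc,Q,bx in(("top",c,P,(296,132,350,188)),("scene",s,S,(318,265,385,325))):
    m=blob(cc,bx,(0,0,0),(180,255,45)); q=Q[m]; print("step",nm,m.sum(),np.percentile(q,[3,50,97],axis=0).round(4).tolist(),cv2.minAreaRect(q[:,:2].astype(np.float32)))
# rack by height 50..66mm white
h=(P[...,2]>.05)&(P[...,2]<.068);k=np.zeros_like(h);k[120:200,225:420]=h[120:200,225:420]
print("rack",cv2.minAreaRect(P[k][:,:2].astype(np.float32)))
for u,v in((323,160),(262,150),(386,135),(300,200),(280,180),(395,170)): print((u,v),P[v,u].round(4))
E
python3 m.py
```

```text
body top 1107 [[0.4561, -0.1582, 0.0286], [0.4804, -0.1, 0.0387], [0.5046, -0.0365, 0.0426]]
body scene 738 [[0.4497, -0.1593, 0.0206], [0.4792, -0.1103, 0.038], [0.5086, -0.0411, 0.0442]]
rect body ((0.4806322157382965, -0.09492290019989014), (0.13172782957553864, 0.050896055996418), 87.84201049804688)
all 1321 [ 0.45247985 -0.16164781  0.00977308] [ 0.50487412 -0.00321785  0.04476496] ((0.4797169268131256, -0.08252040296792984), (0.159645676612854, 0.0507039949297905), 88.05500793457031)
step top 1623 [[nan, nan, nan], [nan, nan, nan], [nan, nan, nan]] ((0.6573598384857178, 0.011822041124105453), (0.09407839179039001, 0.09923269599676132), 7.526447772979736)
step scene 1422 [[nan, nan, nan], [nan, nan, nan], [nan, nan, nan]] ((0.6615740060806274, 0.011338971555233002), (0.09292874485254288, 0.0980888083577156), 7.561450004577637)
rack ((0.6556379795074463, 0.011497512459754944), (0.11893545091152191, 0.3939724266529083), 7.4671831130981445)
(323, 160) [0.6571 0.011  0.0451]
(262, 150) [0.6392 0.1345 0.1939]
(386, 135) [ 0.6711 -0.1128  0.216 ]
(300, 200) [ 5.673e-01  6.430e-02 -4.000e-04]
(280, 180) [0.6037 0.1088 0.0605]
(395, 170) [ 0.6351 -0.1564  0.0604]
```

Place at (0.658, 0.012), step top about 45 mm. Bottle base at (0.477, -0.1625), with its axis about 88° from x. The tool always points down, so I'll grip the cap crosswise, let the bottle pivot upright between the pads while swinging the grip over its base edge, then carry it across.

>>> {"method": "apply_moves", "body": {"moves": [[1,0.44,0.98,0,0.72],[1,0.44,0.98,0,0.72],[1,0.44,0.98,0,0.72],[1,0.44,0.98,0,0.72],[1,0.44,0.98,0,0.72],[1,0.44,0.98,0,0.72],[1,0.44,0.98,0,0.72],[1,0.44,0.98,0,0.72],[1,0.44,0.98,0,0.72],[1,0.44,0.98,0,0.72],[1,0.44,0.98,0,0.72],[1,0.44,0.98,0,0.72]], "grip_force": 20}}

```text
t: 1.1
eef_pos: [0.3599, -0.2868, 0.4045]
tcp_rot: [-0.0, 0.883, 0.47, -0.0]
wrist_force: [0.8, -0.5, 0.0]
opening: 0.0852
finger_force: 0.0
```

>>> {"method": "apply_moves", "body": {"moves": [[1,0.44,0.98,-0.5,0.72],[1,0.44,0.98,-0.5,0.72],[1,0.44,0.98,-0.5,0.72],[1,0.44,0.98,-0.5,0.72],[1,0.44,0.98,-0.5,0.72],[1,0.44,0.98,-0.5,0.72],[1,0.44,0.98,-0.5,0.72],[1,0.44,0.98,-0.5,0.72],[1,0.44,0.98,-0.5,0.72],[1,0.44,0.98,-0.5,0.72],[1,0.44,0.98,-0.5,0.72],[1,0,0,0,0]]}}

```text
t: 2.1
eef_pos: [0.4815, -0.0154, 0.2653]
tcp_rot: [-0.001, 0.72, 0.694, -0.0]
wrist_force: [-0.6, -0.8, -0.3]
opening: 0.0851
finger_force: 0.0
```

>>> {"method": "apply_moves", "body": {"moves": [[1,0,-0.06,-0.88,0],[1,0,0,-0.88,0],[1,0,0,-0.88,0],[1,0,0,-0.44,0],[1,0,0,-0.44,0],[1,0,0,0,0],[1,0,0,0,0]]}}

```text
t: 2.68
eef_pos: [0.4805, -0.0202, 0.179]
tcp_rot: [-0.0, 0.722, 0.692, -0.0]
wrist_force: [-0.4, -0.2, 1.0]
opening: 0.0855
finger_force: 0.0
```

```bash
python3 -c "
from h import *
a=ctrl.camera('scene')['image'];s=ctrl.sense();print(s['eef_pos'],s['t'])
cv2.imwrite('pics/g1.png',cv2.resize(a[170:330,200:420],None,fx=3,fy=3))"
```

```text
[ 0.48067099 -0.02024942  0.17952451] 2.7333
```

View pics/g1.png

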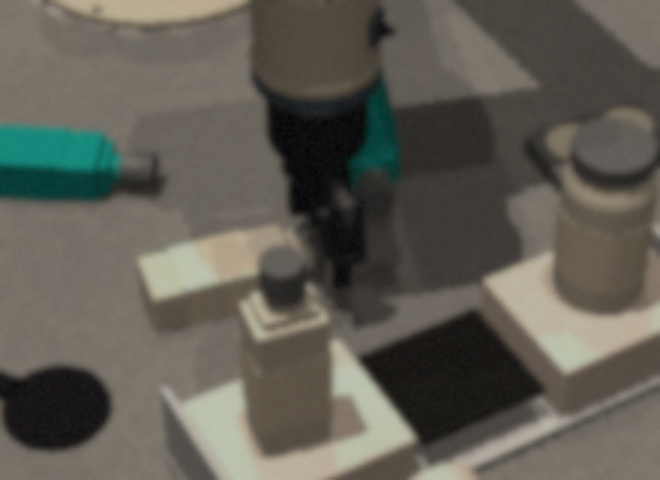

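The crop shows the open fingers straddling the cap, at around (340,240), with the body to the left at (215,275) and nothing touched. I'll shift slightly along the axis and close.

>>> {"method": "apply_moves", "body": {"moves": [[1,0.04,0.14,-0.06,0],[1,0,0,0,0],[0,0,0,0,0],[0,0,0,0,0],[0,0,0,0,0],[0,0,0,0,0],[0,0,0,0,0],[0,0,0,0,0],[0,0,0,0,0],[0,0,0,0,0]], "grip_force": 20}}

```text
t: 3.57
eef_pos: [0.4817, -0.0166, 0.1778]
tcp_rot: [0.0, 0.722, 0.692, 0.0]
wrist_force: [0.1, 0.7, 6.1]
opening: 0.0289
finger_force: 20.5
```

>>> {"method": "apply_moves", "body": {"moves": [[0,0,-0.1,0.5,0],[0,0,-0.14,0.5,0],[0,0,-0.19,0.48,0],[0,-0.02,-0.23,0.46,0],[0,-0.02,-0.27,0.44,0],[0,-0.02,-0.31,0.42,0],[0,0,0,0,0],[0,0,0,0,0]]}}

```text
t: 4.23
eef_pos: [0.4802, -0.0477, 0.2477]
tcp_rot: [0.0, 0.722, 0.692, 0.0]
wrist_force: [0.6, 0.3, -1.9]
opening: 0.0293
finger_force: 20.2
```

```bash
cat > look.py <<'E'
from h import *
import sys
s0=ctrl.camera('scene');a=s0['image'];s=ctrl.sense();print(s['eef_pos'],s['t'],s['wrist_force'],s['opening'],s['finger_force'])
x0,y0,x1,y1=map(int,sys.argv[2:6])
cv2.imwrite('pics/'+sys.argv[1],cv2.resize(a[y0:y1,x0:x1],None,fx=3,fy=3))
E
python3 look.py g2.png 200 130 420 320
```

```text
[ 0.48010636 -0.04743199  0.24733427] 4.2833 [ 0.84262066 -0.3914337  -1.62095855] 0.029700136157862635 20.227394700050354
```

View pics/g2.png

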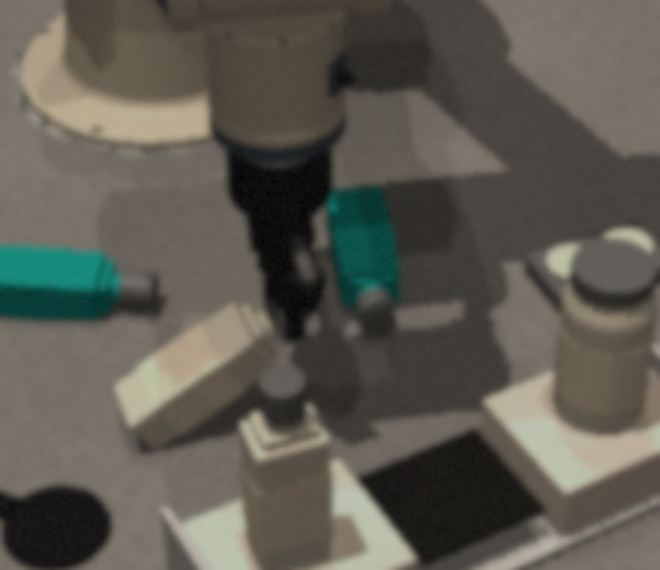

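The crop shows the bottle pivoting about its base edge, tilted about 30°, with the base at lower left (135,430) and the cap in the fingers at (290,310). I'll continue the arc.

>>> {"method": "apply_moves", "body": {"moves": [[0,-0.01,-0.34,0.39,0],[0,-0.01,-0.37,0.36,0],[0,-0.01,-0.4,0.32,0],[0,-0.02,-0.43,0.28,0],[0,-0.02,-0.45,0.25,0],[0,-0.02,-0.47,0.2,0],[0,-0.02,-0.49,0.16,0],[0,-0.02,-0.5,0.12,0],[0,-0.02,-0.51,0.08,0],[0,-0.02,-0.52,0.03,0],[0,-0.02,-0.52,-0.02,0],[0,-0.02,-0.51,-0.06,0]]}}

```text
t: 5.28
eef_pos: [0.4748, -0.1868, 0.3003]
tcp_rot: [0.0, 0.722, 0.692, -0.0]
wrist_force: [1.0, -0.1, -4.7]
opening: 0.0294
finger_force: 20.5
```

>>> {"method": "apply_moves", "body": {"moves": [[0,0,0,0,0],[0,0,0,0,0],[0,0,0,0,0]]}}

```text
t: 5.53
eef_pos: [0.4747, -0.1854, 0.3001]
tcp_rot: [-0.0, 0.722, 0.692, -0.0]
wrist_force: [-0.5, -0.0, -3.6]
opening: 0.0292
finger_force: 20.5
```

```bash
python3 look.py g3.png 170 100 390 290
```

```text
[ 0.47479478 -0.18511121  0.30021261] 5.5833 [-0.18406462  0.26428716 -4.19372173] 0.02939878312961243 20.56437760591507
```

View pics/g3.png

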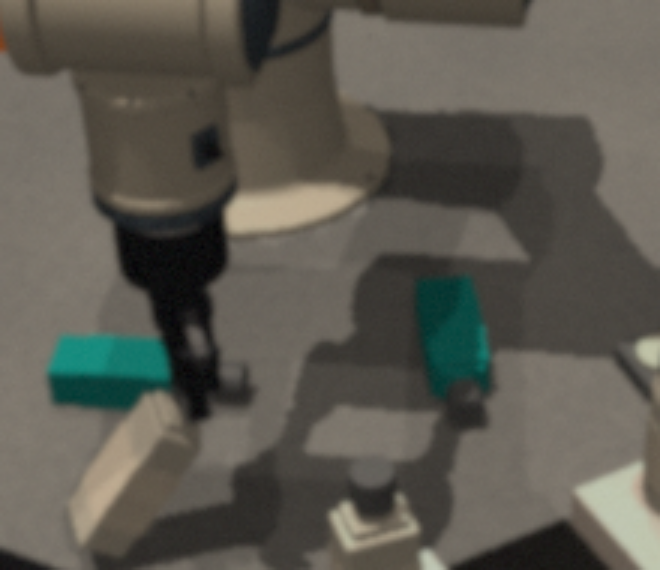

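The crop shows the bottle now hanging free but stuck at an oblique angle, base at (100,530) and cap in the fingers at (195,400). Next I'll measure the tilt.

```bash
cat > tilt.py <<'E'
from h import *
s=ctrl.sense();g=s['eef_pos']-[0,0,.155];print('grasp',g.round(4),'t',s['t'],'wf',s['wrist_force'].round(1))
for n in('scene','top'):
    c=ctrl.camera(n);P=pts(c);hs=cv2.cvtColor(c['image'],cv2.COLOR_BGR2HSV)
    m=(hs[...,1]<80)&(hs[...,2]>85)&(np.linalg.norm(P-g,axis=-1)<.17)&(abs(P[...,0]-g[0])<.04)&(P[...,2]>.006)&(P[...,2]<g[2]-.02)
    nn,l,st,_=cv2.connectedComponentsWithStats(m.astype(np.uint8));q=P[l==1+np.argmax(st[1:,4])]
    u,_,vt=np.linalg.svd(q-q.mean(0),full_matrices=False);a=vt[0]*np.sign(vt[0][2])
    print(n,len(q),'axis',a.round(3),'tilt',np.degrees(np.arccos(a[2])).round(1),'lo',q[q[:,2].argmin()].round(4),np.percentile(q,[2,50,98],axis=0).round(3).tolist())
E
python3 tilt.py
```

```text
grasp [ 0.4748 -0.1851  0.1452] t 5.5833 wf [-0.2  0.3 -4.2]
scene 1092 axis [0.057 0.64  0.766] tilt 40.0 lo [ 0.4968 -0.2568  0.0268] [[0.449, -0.281, 0.037], [0.494, -0.241, 0.078], [0.501, -0.196, 0.124]]Traceback (most recent call last):
  File "tilt.py", line 6, in <module>
    nn,l,st,_=cv2.connectedComponentsWithStats(m.astype(np.uint8));q=P[l==1+np.argmax(st[1:,4])]
                                                                            ~~~~~~~~~^^^^^^^^^^
    return _wrapfunc(a, 'argmax', axis=axis, out=out, **kwds)
    return bound(*args, **kwds)
ValueError: attempt to get argmax of an empty sequence
```

>>> {"method": "apply_moves", "body": {"moves": [[0,0,-1,1,0],[0,0,-1,0.6,0],[0,0,-0.8,0.3,0],[0,0,-0.6,0,0],[0,0,-0.4,0,0],[0,0,-0.2,0,0],[0,0,0,0,0],[0,0,0.2,0,0],[0,0,0.4,0,0],[0,0,0.6,0,0],[0,0,0.8,0,0],[0,0,1,0,0]]}}

```text
t: 6.68
eef_pos: [0.4746, -0.2084, 0.3478]
tcp_rot: [-0.0, 0.722, 0.692, 0.0]
wrist_force: [-0.0, 1.3, -3.5]
opening: 0.0293
finger_force: 21.8
```

>>> {"method": "apply_moves", "body": {"moves": [[0,0,0,0,0],[0,0,0,0,0],[0,0,0,0,0]]}}

```text
t: 6.93
eef_pos: [0.4749, -0.2091, 0.348]
tcp_rot: [0.0, 0.721, 0.693, -0.0]
wrist_force: [-0.4, -1.0, -3.0]
opening: 0.0293
finger_force: 21.8
```

```bash
sed -i "s/'scene','top'/'scene',/" tilt.py; python3 tilt.py
```

```text
grasp [ 0.4749 -0.2091  0.193 ] t 6.9333 wf [-0.4 -1.  -3. ]
scene 964 axis [-0.047  0.247  0.968] tilt 14.5 lo [ 0.4953 -0.2489  0.0508] [[0.453, -0.257, 0.058], [0.497, -0.232, 0.112], [0.503, -0.204, 0.17]]
```

>>> {"method": "apply_moves", "body": {"moves": [[0,0,0.2,0,0],[0,0,0.4,0,0],[0,0,0.6,0,0],[0,0,0.8,0,0],[0,0,1,0,0],[0,0,1,0,0],[0,0,0,0,0],[0,0,0,0,0],[0,0,0,0,0]]}}

```text
t: 7.73
eef_pos: [0.4749, -0.11, 0.348]
tcp_rot: [0.0, 0.722, 0.692, 0.0]
wrist_force: [-0.1, -0.4, -4.0]
opening: 0.0291
finger_force: 22.0
```

```bash
python3 tilt.py
```

```text
grasp [ 0.4749 -0.11    0.193 ] t 7.7333 wf [-0.1 -0.4 -4. ]
scene 885 axis [-0.078  0.164  0.983] tilt 10.5 lo [ 0.4939 -0.145   0.0482] [[0.451, -0.151, 0.056], [0.497, -0.131, 0.109], [0.503, -0.104, 0.169]]
```

>>> {"method": "apply_moves", "body": {"moves": [[0,0,0,-0.6,0],[0,0,0,-0.6,0],[0,0,0,-0.4,0],[0,0,0,-0.1,0],[0,0,0,-0.06,0],[0,0,0,0,0],[0,0,0,0,0]]}}

```text
t: 8.37
eef_pos: [0.4752, -0.1111, 0.3046]
tcp_rot: [0.001, 0.722, 0.692, 0.0]
wrist_force: [-1.4, -0.8, 7.7]
opening: 0.0295
finger_force: 23.4
```

>>> {"method": "apply_moves", "body": {"moves": [[0,0,-0.1,-0.04,0],[0,0,-0.1,-0.04,0],[0,0,0,0,0]]}}

```text
t: 8.62
eef_pos: [0.4756, -0.1165, 0.3034]
tcp_rot: [0.001, 0.722, 0.692, 0.001]
wrist_force: [-2.3, 2.0, 25.2]
opening: 0.0295
finger_force: 26.0
```

>>> {"method": "apply_moves", "body": {"moves": [[0,0,-0.15,0.02,0],[0,0,-0.15,0,0],[0,0,-0.15,0,0],[0,0,-0.15,0,0],[0,0,0,0,0]]}}

```text
t: 9.03
eef_pos: [0.475, -0.1314, 0.3029]
tcp_rot: [0.0, 0.722, 0.692, 0.0]
wrist_force: [-2.0, 0.4, 8.5]
opening: 0.0296
finger_force: 25.1
```

```bash
python3 tilt.py
```

```text
grasp [ 0.475  -0.1314  0.1479] t 9.0333 wf [-2.   0.4  8.5]
scene 675 axis [-0.063  0.051  0.997] tilt 4.6 lo [ 0.4956 -0.1509  0.0072] [[0.453, -0.154, 0.014], [0.498, -0.142, 0.065], [0.503, -0.112, 0.12]]
```

>>> {"method": "apply_moves", "body": {"moves": [[0,0,-0.1,-0.02,0],[0,0,-0.1,-0.02,0],[0,0,0,-0.02,0],[0,0,0,0,0],[0,0,0,0,0]]}}

```text
t: 9.5
eef_pos: [0.4751, -0.1359, 0.3019]
tcp_rot: [0.001, 0.722, 0.692, 0.0]
wrist_force: [-4.2, -0.4, 19.9]
opening: 0.0292
finger_force: 26.9
```

```bash
python3 tilt.py
cat > tw.py <<'E'
from h import *
import pickle
# front-face edge lines: compare verticality of twin with same estimator
c=ctrl.camera('scene');P=pts(c);hs=cv2.cvtColor(c['image'],cv2.COLOR_BGR2HSV)
m=(hs[...,1]<80)&(hs[...,2]>60)&(np.hypot(P[...,0]-.671,P[...,1]+.115)<.05)&(P[...,2]>.068)&(P[...,2]<.172)
q=P[m];u,_,vt=np.linalg.svd(q-q.mean(0),full_matrices=False);print('twin',len(q),(vt[0]*np.sign(vt[0][2])).round(3))
cv2.imwrite('pics/g4.png',cv2.resize(c['image'][130:330,200:400],None,fx=3,fy=3))
E
python3 tw.py
```

```text
grasp [ 0.4751 -0.1359  0.1469] t 9.5 wf [-4.2 -0.4 19.9]
scene 641 axis [-0.07   0.01   0.998] tilt 4.0 lo [ 0.4591 -0.1539  0.0073] [[0.454, -0.154, 0.012], [0.498, -0.144, 0.064], [0.503, -0.114, 0.118]]
twin 1071 [-0.003 -0.003  1.   ]
```

View pics/g4.png

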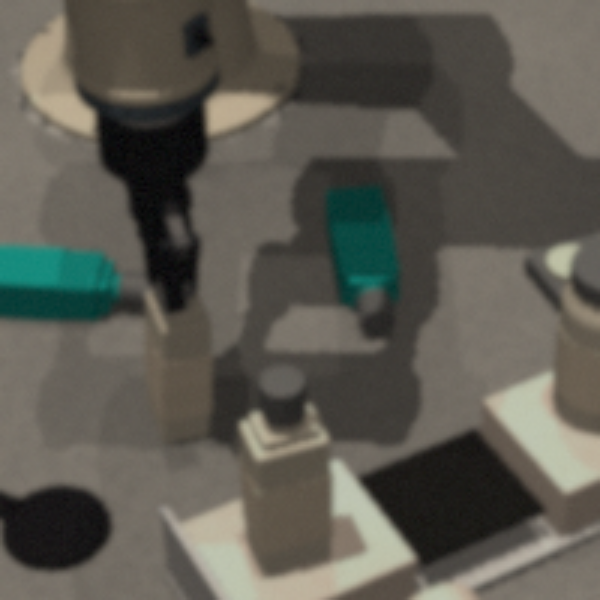

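Crop shows the bottle standing upright on the table at about (180,370), its cap in the fingers at (175,280). Now a gentle lift and carry.

>>> {"method": "apply_moves", "body": {"moves": [[0,0,0,0.1,0],[0,0,0,0.3,0],[0,0,0,0.5,0],[0,0,0,0.6,0],[0,0,0.1,0.7,0.2],[0,0,0.3,0.6,0.2],[0,0,0.5,0.4,0.3],[0,0,0.6,0.2,0.3],[0,0,0.7,0.1,0.3],[0,0,0.7,0,0.3],[0,0,0.7,0,0.3],[0,0.1,0.7,0,0.3]]}}

```text
t: 10.6
eef_pos: [0.4768, -0.0265, 0.3886]
tcp_rot: [-0.0, 0.666, 0.746, -0.0]
wrist_force: [1.3, 0.1, -3.6]
opening: 0.0292
finger_force: 24.4
```

>>> {"method": "apply_moves", "body": {"moves": [[0,0.2,0.6,0,0.3],[0,0.3,0.4,0,0],[0,0.4,0.3,0,0],[0,0.5,0.2,0,0],[0,0.6,0.1,0,0],[0,0.6,0,0,0],[0,0.6,0,0,0],[0,0.6,0,0,0],[0,0.6,0,0,0],[0,0.5,0,0,0],[0,0.5,0,0,0],[0,0.4,0,0,0]]}}

```text
t: 11.6
eef_pos: [0.6239, 0.0121, 0.3881]
tcp_rot: [0.0, 0.659, 0.752, -0.0]
wrist_force: [-0.6, -0.7, -3.0]
opening: 0.0291
finger_force: 24.4
```

>>> {"method": "apply_moves", "body": {"moves": [[0,0.4,0,0,0],[0,0.35,0,0,0],[0,0.25,0,0,0],[0,0.2,0,0,0],[0,0.1,0,0,0],[0,0,0,0,0],[0,0,0,0,0],[0,0,0,0,0]]}}

```text
t: 12.27
eef_pos: [0.6546, 0.0122, 0.3885]
tcp_rot: [-0.0, 0.659, 0.752, -0.0]
wrist_force: [0.6, -0.5, -3.3]
opening: 0.029
finger_force: 24.4
```

```bash
python3 tilt.py;python3 look.py g5.png 230 130 440 330
python3 - <<'E'
from h import *
s=ctrl.sense();g=s['eef_pos']-[0,0,.155]
c=ctrl.camera('scene');P=pts(c);z=P[...,2]
m=(np.hypot(P[...,0]-g[0],P[...,1]-g[1])<.05)&(z<g[2]-.025)&(z>.068)
# silhouettes: per height, x and y extents
for a in np.arange(.07,.2,.01):
    q=P[m&(z>a)&(z<a+.01)]
    if len(q): print(a.round(2),len(q),q.min(0).round(4)[:2],q.max(0).round(4)[:2])
E
```

```text
grasp [0.6546 0.0122 0.2335] t 12.2667 wf [ 0.6 -0.5 -3.3]
scene 1115 axis [-0.059  0.039  0.997] tilt 4.1 lo [ 0.6437 -0.0073  0.0881] [[0.634, -0.009, 0.097], [0.672, 0.001, 0.152], [0.682, 0.035, 0.208]]
[0.65460765 0.01219047 0.38854013] 12.3667 [ 0.39417651  0.57430559 -2.60562372] 0.029261017847665563 24.378957152366638
0.08 7 [ 0.672 -0.004] [0.6771 0.0316]
0.09 79 [ 0.6335 -0.0106] [0.682  0.0329]
0.1 103 [ 0.6328 -0.0114] [0.6828 0.0327]
0.11 91 [ 0.6288 -0.0093] [0.6826 0.0373]
0.12 112 [ 0.6316 -0.0097] [0.6833 0.0367]
0.13 110 [ 0.6302 -0.0092] [0.6834 0.0381]
0.14 100 [ 0.6315 -0.0078] [0.6843 0.0368]
0.15 120 [ 0.631  -0.0082] [0.6833 0.0393]
0.16 113 [ 0.6275 -0.0058] [0.6842 0.0393]
0.17 112 [ 0.6319 -0.0066] [0.6836 0.0371]
0.18 112 [ 0.6346 -0.005 ] [0.6825 0.0393]
0.19 118 [ 0.6327 -0.0043] [0.6824 0.0382]
```

View pics/g5.png

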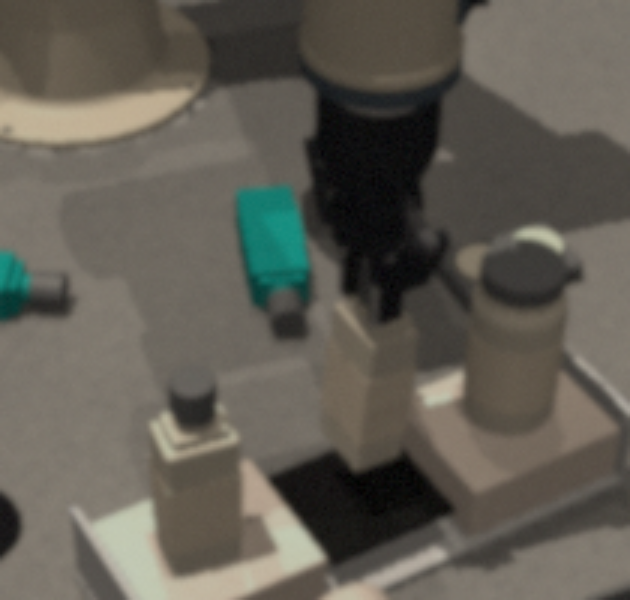

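The crop shows the bottle hanging upright over the black step, base at (365,460), and the neighbours untouched. The remaining tilt is about 3° in y, which will settle flat. I'll descend in feeling steps.

>>> {"method": "apply_moves", "body": {"moves": [[0,0.04,0.06,-0.2,0],[0,0.04,0.06,-0.3,0],[0,0,0,-0.3,0],[0,0,0,-0.2,0],[0,0,0,-0.1,0],[0,0,0,-0.06,0],[0,0,0,-0.06,0],[0,0,0,-0.06,0],[0,0,0,-0.06,0],[0,0,0,0,0]]}}

```text
t: 13.25
eef_pos: [0.6569, 0.0152, 0.3548]
tcp_rot: [-0.0, 0.659, 0.752, -0.0]
wrist_force: [-0.4, 0.3, -2.3]
opening: 0.0289
finger_force: 24.4
```

>>> {"method": "apply_moves", "body": {"moves": [[0,0,0,-0.04,0],[0,0,0,-0.04,0],[0,0,0,0,0]]}}

```text
t: 13.5
eef_pos: [0.6568, 0.0152, 0.3528]
tcp_rot: [-0.0, 0.659, 0.752, -0.0]
wrist_force: [-0.5, 0.4, -3.6]
opening: 0.0294
finger_force: 24.4
```

>>> {"method": "apply_moves", "body": {"moves": [[0,0,0,-0.04,0],[0,0,0,-0.04,0],[0,0,0,-0.04,0],[0,0,0,0,0]]}}

```text
t: 13.83
eef_pos: [0.6568, 0.0152, 0.3497]
tcp_rot: [-0.0, 0.659, 0.752, -0.0]
wrist_force: [-0.2, 0.1, -3.2]
opening: 0.029
finger_force: 24.4
```

>>> {"method": "apply_moves", "body": {"moves": [[0,0,0,-0.04,0],[0,0,0,0,0]]}}

```text
t: 14.0
eef_pos: [0.6569, 0.0152, 0.3487]
tcp_rot: [-0.0, 0.659, 0.752, -0.0]
wrist_force: [0.2, -0.3, -2.8]
opening: 0.0291
finger_force: 24.4
```

>>> {"method": "apply_moves", "body": {"moves": [[0,0,0,-0.04,0],[0,0,0,0,0]]}}

```text
t: 14.17
eef_pos: [0.6569, 0.0152, 0.3478]
tcp_rot: [-0.0, 0.659, 0.752, -0.0]
wrist_force: [-0.7, -0.9, -2.9]
opening: 0.0295
finger_force: 24.4
```

>>> {"method": "apply_moves", "body": {"moves": [[0,0,0,-0.04,0],[0,0,0,0,0]]}}

```text
t: 14.33
eef_pos: [0.6569, 0.0152, 0.3468]
tcp_rot: [-0.0, 0.659, 0.752, -0.0]
wrist_force: [1.0, 1.1, -3.7]
opening: 0.0294
finger_force: 24.4
```

>>> {"method": "apply_moves", "body": {"moves": [[0,0,0,-0.04,0],[0,0,0,0,0]]}}

```text
t: 14.5
eef_pos: [0.6569, 0.0152, 0.3458]
tcp_rot: [-0.0, 0.659, 0.752, -0.0]
wrist_force: [-0.7, 1.0, -3.6]
opening: 0.0291
finger_force: 24.4
```

>>> {"method": "apply_moves", "body": {"moves": [[0,0,0,-0.02,0],[0,0,0,0,0]]}}

```text
t: 14.67
eef_pos: [0.6569, 0.0152, 0.3454]
tcp_rot: [-0.0, 0.659, 0.752, -0.0]
wrist_force: [0.0, -0.6, -3.6]
opening: 0.029
finger_force: 24.4
```

>>> {"method": "apply_moves", "body": {"moves": [[0,0,0,-0.04,0],[0,0,0,0,0]]}}

```text
t: 14.83
eef_pos: [0.6568, 0.0151, 0.3443]
tcp_rot: [-0.0, 0.659, 0.752, -0.0]
wrist_force: [-0.4, -0.0, -2.0]
opening: 0.0294
finger_force: 24.4
```

>>> {"method": "apply_moves", "body": {"moves": [[0,0,0,-0.04,0],[0,0,0,0,0]]}}

```text
t: 15.0
eef_pos: [0.6569, 0.0152, 0.3433]
tcp_rot: [-0.0, 0.659, 0.752, 0.0]
wrist_force: [-1.2, -0.1, -1.7]
opening: 0.0291
finger_force: 24.5
```

>>> {"method": "apply_moves", "body": {"moves": [[0,0,0,-0.03,0],[0,0,0,0,0]]}}

```text
t: 15.17
eef_pos: [0.6569, 0.0152, 0.3427]
tcp_rot: [0.0, 0.659, 0.752, 0.0]
wrist_force: [-0.5, -0.4, 0.2]
opening: 0.0289
finger_force: 24.6
```

>>> {"method": "apply_moves", "body": {"moves": [[0,0,0,0,0],[0,0,0,0,0]]}}

```text
t: 15.33
eef_pos: [0.6569, 0.0152, 0.3428]
tcp_rot: [0.0, 0.659, 0.752, 0.0]
wrist_force: [-1.0, 0.3, -1.1]
opening: 0.0292
finger_force: 24.6
```

>>> {"method": "apply_moves", "body": {"moves": [[0,0,0,-0.04,0],[0,0,0,0,0]]}}

```text
t: 15.5
eef_pos: [0.6569, 0.0152, 0.3417]
tcp_rot: [0.0, 0.659, 0.752, 0.0]
wrist_force: [-0.1, -0.3, 2.0]
opening: 0.0293
finger_force: 24.8
```

>>> {"method": "apply_moves", "body": {"moves": [[0,0,0,0,0],[0,0,0,0,0]]}}

```text
t: 15.67
eef_pos: [0.6569, 0.0152, 0.3418]
tcp_rot: [0.0, 0.659, 0.752, 0.0]
wrist_force: [-1.5, -0.2, 1.8]
opening: 0.0294
finger_force: 24.8
```

```bash
python3 tilt.py
```

```text
grasp [0.6569 0.0152 0.1868] t 15.6667 wf [-1.5 -0.2  1.8]
scene 2316 axis [-0.026  1.     0.004] tilt 89.7 lo [0.6272 0.0691 0.0337] [[0.626, -0.005, 0.056], [0.666, 0.085, 0.097], [0.69, 0.156, 0.164]]
```

>>> {"method": "apply_moves", "body": {"moves": [[0,0,-0.07,0,0],[0,0,-0.07,0,0],[0,0,-0.07,0,0],[0,0,0,0,0]]}}

```text
t: 16.05
eef_pos: [0.6569, 0.0096, 0.3416]
tcp_rot: [-0.0, 0.659, 0.752, 0.0]
wrist_force: [-1.1, 1.5, 0.7]
opening: 0.0298
finger_force: 24.9
```

```bash
cat > t2.py <<'E'
from h import *
s=ctrl.sense();g=s['eef_pos']-[0,0,.155];print(g.round(4),s['t'],s['wrist_force'].round(1))
c=ctrl.camera('scene');P=pts(c);z=P[...,2]
m=(np.hypot(P[...,0]-g[0],P[...,1]-g[1])<.05)&(z<min(g[2]-.025,.16))&(z>.052)
r=[]
for a in np.arange(.06,.16,.005):
    q=P[m&(z>a)&(z<a+.005)]
    if len(q)>10: r.append([a,q[:,1].min(),q[:,0].max(),q[:,1].max()])
r=np.array(r);print('slopes ymin,xmax,ymax',[np.polyfit(r[:,0],r[:,i],1)[0].round(3) for i in(1,2,3)],r[0].round(3),r[-1].round(3))
E
python3 t2.py
```

```text
[0.6569 0.0096 0.1866] 16.05 [-1.1  1.5  0.7]
slopes ymin,xmax,ymax [np.float64(0.037), np.float64(-0.023), np.float64(0.008)] [ 0.06  -0.007  0.684  0.034] [ 0.155 -0.004  0.684  0.039]
```

>>> {"method": "apply_moves", "body": {"moves": [[0.38,0,0,0,0],[0.42,0,0,0,0],[0.5,0,0,0,0],[0.6,0,0,0,0],[0.8,0,0,0,0],[0.8,0,0,0,0],[0.8,0,0,0,0],[0.8,0,0,0,0]]}}

```text
t: 16.77
eef_pos: [0.6569, 0.0099, 0.3417]
tcp_rot: [-0.0, 0.659, 0.752, -0.0]
wrist_force: [0.0, -0.6, 0.1]
opening: 0.0684
finger_force: 0.0
```

```bash
python3 t2.py; python3 look.py g6.png 230 130 440 330
```

```text
[0.6569 0.0099 0.1867] 16.7667 [ 0.  -0.6  0.1]
slopes ymin,xmax,ymax [np.float64(-0.002), np.float64(-0.007), np.float64(-0.027)] [ 0.06  -0.007  0.685  0.034] [ 0.155 -0.008  0.683  0.032]
[0.6568807  0.00992933 0.34168261] 16.8667 [ 0.10075935 -0.70961093 -0.22331457] 0.06811526163148666 0.0
```

View pics/g6.png

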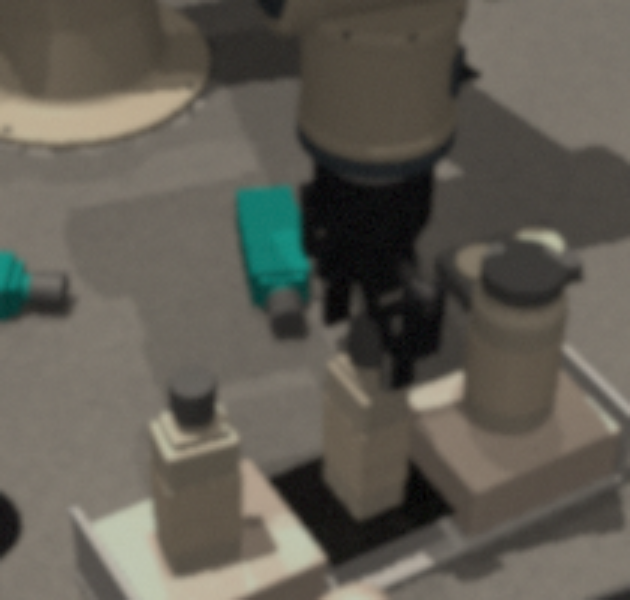

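The crop shows the bottle standing upright and free on the step, base at (365,510), with the fingers open either side of the cap. I'll retreat straight up.

>>> {"method": "apply_moves", "body": {"moves": [[0.8,0,0,0.2,0],[0.8,0,0,0.4,0],[0.8,0,0,0.6,0],[0.8,0,0,0.8,0],[0.8,0,0,0.8,0],[0.8,0,0,0.8,0],[0.8,0,0,0,0],[0.8,0,0,0,0]]}}

```text
t: 17.53
eef_pos: [0.657, 0.0099, 0.4337]
tcp_rot: [0.001, 0.659, 0.752, 0.001]
wrist_force: [-0.0, -0.3, -0.6]
opening: 0.0684
finger_force: 0.0
```

```bash
python3 t2.py; python3 -c "
from bench import ctrl
print(ctrl.close_job())"
```

```text
[0.657  0.0099 0.2787] 17.5333 [-0.  -0.3 -0.6]
slopes ymin,xmax,ymax [np.float64(0.006), np.float64(-0.014), np.float64(-0.006)] [ 0.06  -0.008  0.685  0.031] [ 0.155 -0.008  0.684  0.035]
the job is handed in; nothing more can be done
None
```

The job is handed in: the camera shows the bottle upright, cap up, released and within a few mm of the middle of the step, with the arm clear; the hand-in call returned no verdict.

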